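# Index the panel stand and load the next fascia panel

## Task

The easel of the indexing stand is locked one notch away from the loading position. Pull its spring ring out, turn the easel one notch counter-clockwise (seen from above) and let the pin spring fully home in that notch; then draw the tall blue panel out of the leaning stack without toppling the grey ones, and set it down gently in the middle of the easel's ledge, behind the lip and leaning squarely on the back plate. Leave the easel locked, the grey panels leaning in their rack, and the drill, label roll and yellow bin where they are.

Things in the scene. Friction and masses are not known exactly. Their poses are not given: they have to be found in the camera images.
- stand: Indexing work stand bolted to the bench. Origin: on the bench top (z = 0), on the vertical turning axis of its easel. A fixed steel index plate (disc of radius 104 mm, top 50 mm above the bench) has six notches in its rim, 60 degrees (1.047 rad) apart, each with a red dot. The stand's -x axis is the loading direction, roughly towards the robot.
- easel (a joint): Turn of the easel about the stand's vertical axis, rad; 0 at the start, growing counter-clockwise seen from above; about 0.15 N m of friction. The next notch, where the easel faces the stand's -x, is at 1.047. With the pin in a notch there is up to 0.02 rad of play either way.
- pull (a joint): How far the index pin is pulled out, m, radially away from the stand's axis: 0 = home in a notch, stop at 0.014. The pin clears the rim of the index plate above 0.009; let go between notches it rides on the rim at about 0.0085 and springs home when it meets a notch. Spring: 7 N at home, 12 N fully out. Pin and ring turn with the easel.
- pull_ring (a point): Centre of the red pull ring (lies flat, inner diameter 50 mm, outer 66 mm, bar 8 mm thick), 175 mm from the stand's axis when home, 40 mm above the bench; nothing under it, so a closed gripper or one finger can be lowered into it from above. Its frame: x points radially outwards, the way it is pulled; z up. A steel block 28 mm wide carries the pin; it ends 38 mm inwards of the ring's centre and its arm is 62 mm high.
- ledge (a point): Where the panel's foot belongs: middle of the ledge of the green easel, at the ledge's top surface (70 mm above the bench), 4 mm in front of the back plate. Its frame turns with the easel: -x is the way the easel faces, y runs along the ledge (120 mm long), z up. A lip 10 mm high starts 22 mm in front of this point. The back plate (120 mm wide, 95 mm tall along its slope) leans back 15 degrees (its top towards +x).
- panel: Tall blue fascia panel, 110 mm wide (y), 175 mm tall (z), 8 mm thick (x), about 0.2 kg. Origin: centre of its lower edge. It leans 15 degrees in the rack: its top towards the rack's +x. It may be the front, middle or back one of the three; its top 50 mm stands proud of the grey ones.
- spare_a: Grey panel, 110 x 125 x 8 mm (y, z, x), origin at the centre of its lower edge, leaning in the same stack.
- spare_b: Grey panel, the same as spare_a.
- rack: Fixed rack of the stack: board 110 mm deep (x) and 150 mm wide (y), 12 mm thick, with a vertical steel upright across it on which the stack leans; the upright's front face is 20 mm behind the origin and its top 112 mm above the bench. Origin: on the bench under the board; +x is the side of the upright.
- drill: Cordless angle drill, teal and black, about 350 mm long and 60 mm high, lying on the mat; to be left alone.
- roll: Roll of labels, 72 mm across and 50 mm high; to be left alone.
- bin: Yellow stock bin with screws, 130 x 100 x 75 mm; to be left alone.
Things that resemble listed ones, but are neither listed nor needed, are in the scene too. What is meant by the panel is not orange or turquoise, and is the smaller of those in its own colour.

How it is judged:
On the way, in this order (a step that is already met when the one before it is completed fails the run):
1. the easel is turned to the next notch (within 0.04 rad) and the pin has sprung home (value of joint easel between 1.007 and 1.087 rad and value of joint pull below 0.0025 m), for 0.2 s.
2. the blue panel is then drawn out and carried away from the rack (horizontal distance between panel and rack above 0.12 m), for 0.1 s.
At the end, for the whole second after the job is handed in: Easel within 0.04 rad of the next notch, pin home; panel's foot on the ledge behind the lip, within 20 mm of its middle, square within 0.15 rad, leaning back under 0.55 rad, at rest; both grey panels still leaning (under 0.55 rad) in the rack; bystanders moved under 30 mm (all of step 1 and x of panel in the frame of ledge between -0.022 and 0.008 m and y of panel in the frame of ledge between -0.02 and 0.02 m and z of panel in the frame of ledge between -0.004 and 0.008 m and angle between panel's own z axis and vertical between 0.12 and 0.55 rad and angle between the y axis of panel and the y axis of ledge, either way round below 0.15 rad and linear speed of panel below 0.02 m/s and angle between each of spare_a, spare_b's own z axis and vertical below 0.55 rad and x of spare_a in the frame of rack between -0.06 and 0.02 m and y of spare_a in the frame of rack between -0.05 and 0.05 m and z of each of spare_a, spare_b in the frame of rack below 0.03 m and x of spare_b in the frame of rack between -0.06 and 0.02 m and y of spare_b in the frame of rack between -0.05 and 0.05 m and distance of each of drill, roll, bin from where it was at the start of the episode below 0.03 m); the robot touches nothing.
It fails at once if a grey panel topples (angle between any of spare_a, spare_b's own z axis and vertical above 0.7 rad).
It fails at once if the drill, label roll or yellow bin is disturbed (distance of any of drill, roll, bin from where it was at the start of the episode above 0.03 m).
It fails at once if the blue panel is let fall (moves faster than 0.35 m/s, a drop of about 7 mm, while the fingers do not grip it) (linear speed of panel above 0.35 m/s and contact force between panel and the fingers below 5 N).
It fails at once if the blue panel is slammed or rammed onto the easel (over 60 N) (contact force between panel and easel above 60 N).
It also fails if it takes over 64 s, if anything falls off the work surface, if the arm or the gripper's body presses on something with over 40 N, if the wrist force passes 120 N, or if a joint passes its speed limit or range.

## Robot

A 6-joint arm with a two-finger parallel gripper is mounted at the origin on the work surface. World frame = base frame: x ahead of the robot, y to its left, z up, the work surface at z = 0. Lengths are in m, angles in rad, forces in N, time in s.
With the tool pointing down it reaches from about 0.275 to 0.725 m from the base axis. Payload 15.9 kg.
Tool frame: the origin (TCP) lies at the very end of the fingers, on their centre line; the grasp point (between the pads) lies 19 mm behind it; z points along the fingers, y is the line along which they close (so a half turn about z gives the same grasp; the last joint's range is limited). The gripper opens to 85 mm and grips with 20 to 120 N. Pads are 22 mm wide; open, the fingers measure 114 mm over their backs; the gripper's body (76 mm by 85 mm) begins 54 mm behind the grasp point. The pads swing forward as they close: fully open they stand 13 mm farther back than shut.
Start: joints at [-1.13, 0.213, -0.034, 1.323, 0, 1.571], TCP at [0.213, -0.452, 0.231] pointing down, gripper open.
Joint ranges: [-2.98, 2.98], [-0.74, 1.72], [-1.14, 1.35], [-2.1, 2.04], [-1.57, 1.44], [-3.14, 3.14]. Speed limits (rad/s): [1.89, 1.89, 2.39, 2.57, 3.14, 3.14].

## Interface

Orientations are given as a 3x3 rotation matrix whose columns are the frame's x, y, z axes.
In Python, from bench import * gives the robot as it stands.
- The arm moves only by the shell command python3 -m handwheel 'ROWS'. ROWS is JSON, a list that holds one entry, the list of rows, each a list of 7 numbers: the shift along the tool's x, y, z in mm, then the turn, a rotation vector about the tool's x, y, z in rad, then the finger opening in mm, from 0 to 85.4. A call has 1 to 10 rows; each row is the pose to reach, as a shift and turn from the pose commanded when the call began, along the tool's axes at that moment; what a row does not reach only later rows make up. A row lasts 1/8 s, in which the tool goes at most 62.5 mm and 10.7 degrees, less where a joint would pass 70% of its speed; a pose out of reach is approached as far as the arm can. A call with a gripper value outside its range is refused whole. The fingers move at their own pace and stop on an object; the grip force is fixed at half the most. Time passes only in rows, so rows that repeat a pose let the fingers close. It gives the time, the measured TCP pose, the force, the opening and the grip force at its end, in the units of the state.
- state(): the state, without advancing time (a new reading comes with each control period).
- capture(name): name is "scene" or "top" or "wrist"; returns (picture, depth): 400x640x3 uint8, blue, green, red; 400x640 float32, m along the optical axis (not along the pixel's ray), 0 where there is no reading.
- calibration(name): a dict with "mtx" (3x3 intrinsics, pixels), "R" (3x3) and "t" (3): a world point X has camera coordinates R X + t. Camera axes: x right, y down, z forward; pixel columns grow to the right and rows downward; lengths in m; the calibration is good to about 2 mm. A picture is of the moment at which its call begins: read the wrist's pose just before it. calibration takes no time and is no camera call; for the wrist camera it gives the pose at the moment of the call.
- finish_job(): hands the job in; it is judged then, once.
The state is a dict: "time_s": time; "qpos": joint angles; "joint_vel": joint speeds; "effort": joint torques, N m; "eef_pos": TCP position; "eef_rot": TCP orientation; "force": force on the tool from outside, world axes, zero at the start; "wrist_torque": the same for the moment, N m; "grip_width": finger opening in m; "gripper_force": force on a finger pad.
Only numpy, scipy, OpenCV 4.12 (cv2) and the standard library are available. Lean on these libraries where they do the work, as an engineer would, in place of code of your own. Each camera call takes 0.05 s, during which the arm holds its last target. There are 200 camera calls.

## Working session

There is one attempt and no reset: what is moved stays moved. The work goes in short steps, Python scripts to look and compute and a shell command to move; the robot and the scene stay as the last step left them, time stands still between calls to the robot, and variables do not carry over. Pictures are saved under pics/ and viewed, at most 11 in all, crops included, and the job is handed in when it is done.

```bash
mkdir -p pics; ls; python3 - <<'E'
from bench import *
import cv2,numpy as np
for n in ("scene","top"):
    p,d=capture(n); cv2.imwrite(f"pics/{n}0.png",p); np.save(f"pics/{n}0.npy",d)
    c=calibration(n); print(n,np.round(c["mtx"],1).tolist(),np.round(c["R"],3).tolist(),np.round(c["t"],3).tolist())
s=state(); print(s["time_s"],s["eef_pos"],np.round(s["eef_rot"],3).tolist(),s["grip_width"])
E
```

```text
pics
scene [[376.7, 0.0, 320.6], [0.0, 376.7, 200.2], [0.0, 0.0, 1.0]] [[0.898, 0.439, -0.023], [0.217, -0.489, -0.845], [-0.382, 0.754, -0.534]] [-0.524, -0.075, 1.344]
top [[375.1, 0.0, 316.4], [0.0, 375.1, 202.2], [0.0, 0.0, 1.0]] [[0.011, -1.0, -0.003], [-0.992, -0.01, -0.127], [0.127, 0.004, -0.992]] [-0.036, 0.571, 1.254]
0.1 [ 0.21321794 -0.45194003  0.23088945] [[0.904, 0.427, -0.0], [0.427, -0.904, 0.001], [0.0, -0.001, -1.0]] 0.08544454474679766
```

View pics/scene0.png

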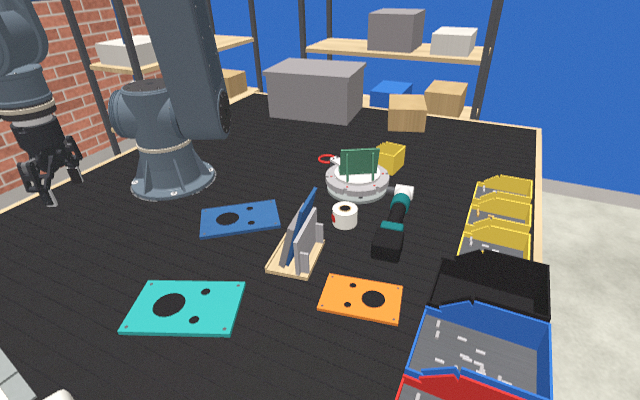

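View pics/top0.png

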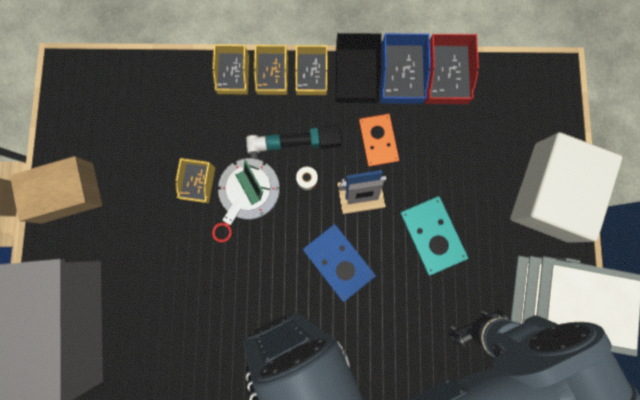

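```bash
cat > h.py <<'E'
from bench import *
import cv2,numpy as np
def cloud(d,c):
    v,u=np.mgrid[:d.shape[0],:d.shape[1]]
    K=c["mtx"]; P=np.dstack([(u-K[0,2])/K[0,0]*d,(v-K[1,2])/K[1,1]*d,d])
    W=(P-np.array(c["t"]))@np.array(c["R"]); W[d<=0]=np.nan
    return W
def hsv(p): return cv2.cvtColor(p,cv2.COLOR_BGR2HSV)
def mask(p,h0,h1,s=90,v=40):
    H=hsv(p); return (H[...,0]>=h0)&(H[...,0]<=h1)&(H[...,1]>=s)&(H[...,2]>=v)
E
python3 - <<'E'
from h import *
np.set_printoptions(precision=4,suppress=True)
for n in ("top","scene"):
    p=cv2.imread(f"pics/{n}0.png"); W=cloud(np.load(f"pics/{n}0.npy"),calibration(n))
    inr=lambda m,x0,y0,x1,y1:(m&(np.mgrid[:400,:640][1]>=x0)&(np.mgrid[:400,:640][1]<x1)&(np.mgrid[:400,:640][0]>=y0)&(np.mgrid[:400,:640][0]<y1))
    red=mask(p,0,8)|mask(p,172,180)
    gr=mask(p,50,85,60); bl=mask(p,100,118,90); wood=mask(p,8,22,40,120)
    boxes=dict(top=dict(ring=(red,205,215,240,250),green=(gr,225,150,275,215),blue=(bl,330,165,390,200),wood=(wood,330,165,390,220),dots=(red,215,150,285,222)),
      scene=dict(ring=(red,310,148,345,170),green=(gr,335,140,385,185),blue=(bl,280,185,320,270),wood=(wood,260,230,330,280)))[n]
    for k,(m,*b) in boxes.items():
        q=W[inr(m,*b)]; q=q[~np.isnan(q[:,0])]
        print(n,k,len(q),"med",np.median(q,0),"min",q.min(0),"max",q.max(0))
        if k=="dots":print(q)
    # stand plate: points at z .04-.06 near
    if n=="top":
        q=W[165:225,210:290].reshape(-1,3); q=q[(abs(q[:,2]-.05)<.006)]
        for k in range(3):
            (cx,cy),r=cv2.minEnclosingCircle(q[:,:2].astype(np.float32)); print("disc",cx,cy,r,len(q))
            q=q[np.hypot(q[:,0]-cx,q[:,1]-cy)<r-.002]
    big=cv2.resize(p[140:260,200:400] if n=="top" else p[130:290,250:420],None,fx=4 if n=="top" else 3.5,fy=4 if n=="top" else 3.5,interpolation=cv2.INTER_CUBIC)
    cv2.imwrite(f"pics/{n}0c.png",big[:600,:800])
E
```

```text
top ring 239 med [0.4656 0.2987 0.0377] min [ 0.4323  0.2587 -0.0065] max [0.5026 0.3401 0.0498]
top green 423 med [0.619  0.1943 0.0704] min [0.5613 0.1249 0.002 ] max [0.7637 0.2412 0.1638]
top blue 329 med [ 0.6356 -0.1768  0.1651] min [ 0.5949 -0.2637 -0.0059] max [ 0.6952 -0.1237  0.1861]
top wood 570 med [ 0.5703 -0.1791  0.0115] min [ 0.537  -0.2723 -0.0043] max [ 0.713  -0.1023  0.0997]
top dots 2 med [0.6529 0.1403 0.0529] min [0.617  0.119  0.0504] max [0.6888 0.1615 0.0554]
[[0.6888 0.1615 0.0554]
 [0.617  0.119  0.0504]]
disc 0.6133050918579102 0.23268119990825653 0.132370725274086 1115
disc 0.6126579642295837 0.23141005635261536 0.12951481342315674 1096
disc 0.6126394271850586 0.2314453423023224 0.12712399661540985 1078
scene ring 91 med [0.4442 0.3147 0.0386] min [ 0.3896  0.2592 -0.0032] max [0.4873 0.4144 0.0458]
scene green 979 med [0.6303 0.1768 0.1151] min [ 0.4449  0.1296 -0.004 ] max [0.6896 0.5437 0.1624]
scene blue 464 med [ 0.6369 -0.2109  0.1446] min [ 0.4799 -0.2391 -0.0028] max [0.655  0.1609 0.1832]
scene wood 937 med [ 0.6142 -0.2319  0.0109] min [ 0.522  -0.2679 -0.003 ] max [ 0.719  -0.0907  0.1201]
```

View pics/top0c.png

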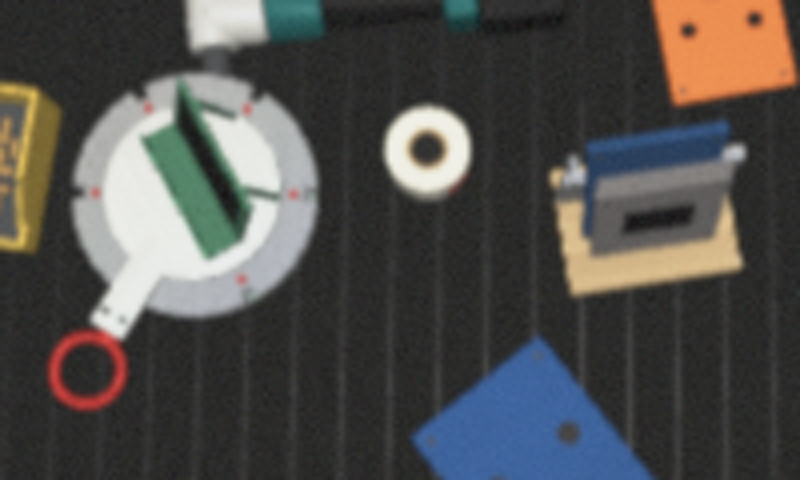

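View pics/scene0c.png

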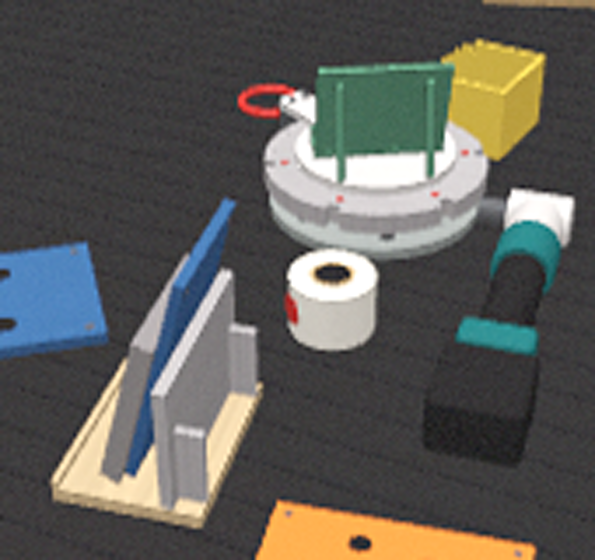

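The stand is at top-crop (195,193) with the ring at (88,370). The blue panel is the middle of the three, with its top edge at (587–728,140); the roll and drill stand clear of it.

```bash
cat >> h.py <<'E'
def ray(n,u,v,z,c=None):
    c=c or calibration(n); R=np.array(c["R"]);t=np.array(c["t"]);K=c["mtx"]
    o=-R.T@t; d=R.T@np.linalg.inv(K)@np.array([u,v,1.]); return o+d*(z-o[2])/d[2]
E
python3 - <<'E'
from h import *
np.set_printoptions(precision=4,suppress=True)
f=lambda a,b,z:ray("top",200+(a-1.5)/4,140+(b-1.5)/4,z)
D=np.array([f(a,b,.05) for a,b in[(148,108),(248,109),(293,193),(242,279),(96,192)]])
c=(D[4]+D[2]+D[0]+D[3])/4; print("axis",c); d=D-c
a=np.degrees(np.arctan2(d[:,1],d[:,0])); print("dots",a,np.hypot(d[:,0],d[:,1]), a%60)
r=f(88,370,.044); e=r-c; print("ring",r,np.hypot(*e[:2]),np.degrees(np.arctan2(e[1],e[0])))
# rack: board corners z=.012 
for q in[(572,297),(742,268),(551,172)]: print("board",f(*q,.012))
for q in[(587,145),(728,123),(586,150),(729,132)]: print("bluetop",f(*q,.178))
# blue panel cloud scene+top
P=[]
for n,b in (("top",(330,165,390,200)),("scene",(280,185,322,275))):
    p=cv2.imread(f"pics/{n}0.png"); W=cloud(np.load(f"pics/{n}0.npy"),calibration(n)); m=mask(p,100,118,90)
    s=np.zeros_like(m); s[b[1]:b[3],b[0]:b[2]]=1
    q=W[m&s]; q=q[(q[:,2]>.06)&(q[:,0]>.55)&(q[:,1]<-.1)]; P.append(q)
    cc=q.mean(0); _,S,V=np.linalg.svd(q-cc); print(n,cc,V[2],S/len(q)**.5,"zmax",np.percentile(q[:,2],97))
    h=q[q[:,2]>.14]; cc=h.mean(0); _,S,V=np.linalg.svd(h-cc); print(" top part",cc,V[2],V[0],h.min(0),h.max(0))
E
```

```text
axis [0.6169 0.2038 0.05  ]
dots [  30.1292  -30.66    -89.5941 -149.8849   90.1925] [0.085  0.0855 0.0843 0.0854 0.0844] [30.1292 29.34   30.4059 30.1151 30.1925]
ring [0.4648 0.2901 0.044 ] 0.17487839511048558 150.43690966002492
board [ 0.5344 -0.1219  0.012 ]
board [ 0.5614 -0.2706  0.012 ]
board [ 0.645  -0.1031  0.012 ]
bluetop [ 0.6361 -0.1222  0.178 ]
bluetop [ 0.6546 -0.2312  0.178 ]
bluetop [ 0.6322 -0.1214  0.178 ]
bluetop [ 0.6475 -0.2319  0.178 ]
top [ 0.634  -0.1745  0.1642] [-0.9403 -0.1538  0.3036] [0.033  0.0195 0.0022] zmax 0.18404633419191427
 top part [ 0.6354 -0.1771  0.1677] [-0.9255 -0.1566  0.3448] [-0.1681  0.9858 -0.0035] [ 0.6197 -0.2303  0.1401] [ 0.6528 -0.1237  0.1861]
scene [ 0.6386 -0.1953  0.1492] [ 0.957   0.1368 -0.2557] [0.0399 0.0269 0.0025] zmax 0.18225260529087986
 top part [ 0.6427 -0.1879  0.1684] [ 0.9721  0.1488 -0.1814] [ 0.1383 -0.988  -0.0693] [ 0.6274 -0.2329  0.1401] [ 0.655  -0.1214  0.1832]
```

```bash
cat >> h.py <<'E'
from scipy.spatial.transform import Rotation as Ro
np.set_printoptions(precision=4,suppress=True)
def Rt(yawy,tilt=0,rad=False):
    "tool with y along heading yawy (deg), fingers down; tilt>0: hand leans towards +y heading"
    a=np.radians(yawy); t=np.radians(tilt); h=np.array([np.cos(a),np.sin(a),0]); up=np.array([0,0,1.])
    z=-(np.sin(t)*h+np.cos(t)*up); y=np.cos(t)*h-np.sin(t)*up
    return np.column_stack([np.cross(y,z),y,z])
def rel(targets):
    s=state(); R0=np.array(s["eef_rot"]);p0=np.array(s["eef_pos"])
    for p,R in targets:
        print(np.round(R0.T@(np.array(p)-p0)*1000,1),np.round(Ro.from_matrix(R0.T@R).as_rotvec(),3))
def show():
    s=state(); print(s["time_s"],"p",s["eef_pos"],"F",s["force"],"w",s["grip_width"],s["gripper_force"],"q",s["qpos"]); return s
AX=np.array([.617,.204]); A0=150.2; RK=9.8
def ringp(r,ang,z):
    a=np.radians(ang); return ([AX[0]+r*np.cos(a),AX[1]+r*np.sin(a),z],Rt(ang+180))
E
python3 -c "
from h import *
rel([ringp(.175,A0,.14)])"
```

```text
[ 544.8 -564.3   91.4] [-0.001 -0.    -0.61 ]
```

```bash
python3 -m handwheel '[[[60,-62,10,0,0,-0.1,0],[120,-124,20,0,0,-0.2,0],[180,-186,30,0,0,-0.3,0],[220,-228,40,0,0,-0.4,0],[260,-270,50,0,0,-0.5,0],[300,-311,50,0,0,-0.6,0],[340,-352,50,0,0,-0.61,0],[380,-394,50,0,0,-0.61,0],[420,-435,50,0,0,-0.61,0],[460,-476,50,0,0,-0.61,0]]]'; python3 -c "
from h import *
rel([ringp(.175,A0,.14)])"
```

```text
time_s: 1.35
eef_pos: [0.4101, 0.1294, 0.1815]
eef_rot: [[0.496, 0.868, 0.0], [0.868, -0.496, -0.0], [-0.0, 0.0, -1.0]]
force: [1.6, -1.1, 1.2]
grip_width: 0.0003
gripper_force: 0.0
[167.6 -32.5  41.5] [0.    0.    0.001]
```

```bash
python3 -m handwheel '[[[50,-10,10,0,0,0,0],[100,-20,20,0,0,0,0],[140,-30,30,0,0,0,0],[168,-32,40,0,0,0,0],[168,-32,40,0,0,0,0],[168,-32,40,0,0,0,0]]]'; python3 - <<'E'
from h import *
show(); c=calibration("wrist"); p,d=capture("wrist"); cv2.imwrite("pics/w1.png",p)
W=cloud(d,c); m=mask(p,0,8)|mask(p,172,180); q=W[m]; q=q[(abs(q[:,2]-.04)<.012)]
print(len(q),q.min(0),q.max(0),(q.min(0)+q.max(0))/2)
rel([ringp(.175,A0,.14)])
E
```

```text
time_s: 2.1
eef_pos: [0.4655, 0.2883, 0.1415]
eef_rot: [[0.497, 0.868, -0.0], [0.868, -0.497, -0.0], [-0.001, -0.0, -1.0]]
force: [0.5, -0.6, 0.2]
grip_width: 0.0004
gripper_force: 0.0
2.1 p [0.4655 0.2883 0.1415] F [ 0.5133 -0.565   0.1524] w 0.0004307250841229077 0.0 q [ 0.5546  0.3424 -0.0899  1.1392 -0.0001  2.6455]
2597 [ 0.4308 -0.0137  0.0283] [0.6926 0.3264 0.052 ] [0.5617 0.1564 0.0401]
[ 2.3 -1.8  1.8] [-0.  0. -0.]
```

View pics/w1.png

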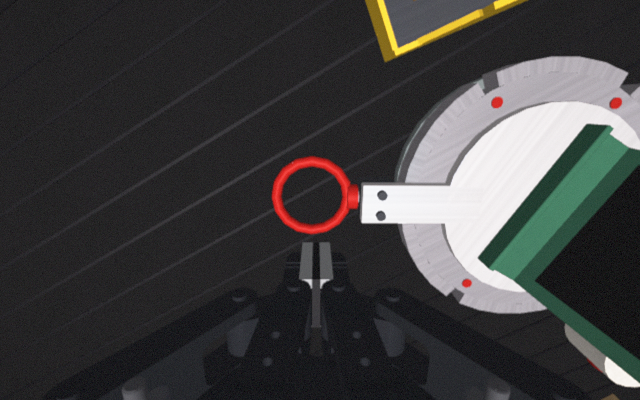

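The wrist view shows the ring at (311,195), with the pin block to its right and red dots at (497,102), (466,283) and (616,103). The closed fingers are at (316,280).

```bash
python3 - <<'E'
from h import *
from scipy.optimize import least_squares
c=calibration("wrist"); p=cv2.imread("pics/w1.png"); m=(mask(p,0,8)|mask(p,172,180)).astype(np.uint8)
m[:,:]*=1; k=m.copy(); k[:,349:]=0; k[:150]=0; k[240:]=0
(u,v),r=cv2.minEnclosingCircle(np.argwhere(k)[:,::-1].astype(np.float32)); print(u,v,r, ray("wrist",u,v,.042,c))
n,l,st,ce=cv2.connectedComponentsWithStats(m); D=[ray("wrist",*ce[i],.05,c) for i in range(1,n) if 30<st[i,4]<400]
print(np.array(D)); D=[d for d in D if np.hypot(*(d[:2]-AX))<.12]
f=lambda x:np.ravel([np.array(x[:2])+.085*np.array([np.cos(x[2]+k),np.sin(x[2]+k)])-d[:2] for d,k in zip(D,[np.round((np.arctan2(*(d[:2]-AX)[::-1])-np.radians(30))/np.radians(60))*np.radians(60) for d in D])])
s=least_squares(f,[*AX,.52]); print(s.x[:2],np.degrees(s.x[2]),s.fun)
E
```

```text
311.1474609375 195.4824981689453 40.80417251586914 [0.4635 0.2943 0.042 ]
[[0.6151 0.2905 0.05  ]
 [0.6889 0.2478 0.05  ]
 [0.5412 0.1627 0.05  ]
 [0.6114 0.0211 0.05  ]]
[0.6151 0.2054] 29.949727028090585 [ 0.     -0.0002 -0.0002 -0.      0.0002  0.0002]
```

```bash
sed -i 's/^AX=.*/AX=np.array([.6153,.2053]); A0=150.; RK=9.8/' h.py; python3 -c "
from h import *
rel([ringp(.175,A0,.14),ringp(.175,A0,.024)])"
```

```text
[ 3.2 -3.9  1.8] [-0.     0.     0.003]
[  3.2  -3.9 117.8] [-0.     0.     0.003]
```

```bash
python3 -m handwheel '[[[3,-4,2,0,0,0.003,0],[3,-4,40,0,0,0.003,0],[3,-4,80,0,0,0.003,0],[3,-4,100,0,0,0.003,0],[3,-4,118,0,0,0.003,0],[3,-4,118,0,0,0.003,0]]]' && python3 -m handwheel '[[[0,-4,0,0,0,0,0],[0,-8,0,0,0,0,0],[0,-11,0,0,0,0,0],[0,-13,0,0,0,0,0],[0,-15,0,0,0,0,0],[0,-15,0,0,0,0,0]]]'
```

```text
time_s: 2.9
eef_pos: [0.4629, 0.2927, 0.0229]
eef_rot: [[0.5, 0.866, -0.002], [0.866, -0.5, -0.001], [-0.002, -0.001, -1.0]]
force: [0.4, 0.2, 0.4]
grip_width: 0.0001
gripper_force: 0.0
time_s: 3.65
eef_pos: [0.4519, 0.3009, 0.0243]
eef_rot: [[0.5, 0.866, 0.003], [0.866, -0.5, -0.0], [0.001, 0.002, -1.0]]
force: [7.7, -4.7, 0.8]
grip_width: -0.0001
gripper_force: 4.0
```

```bash
python3 -m handwheel '[[[0,-2,0,0,0,0,0],[0,-4,0,0,0,0,0],[0,-6,0,0,0,0,0],[0,-6,0,0,0,0,0]]]'; python3 - <<'E'
from h import *
s=show(); p=s["eef_pos"]; r=np.hypot(p[0]-AX[0],p[1]-AX[1]); a=np.degrees(np.arctan2(p[1]-AX[1],p[0]-AX[0])); print(r,a)
print("F rad",np.hypot(*s["force"][:2]))
rel([ringp(r+.0015,a+k*6,p[2]) for k in range(1,11)])
E
```

```text
time_s: 4.15
eef_pos: [0.4469, 0.3037, 0.0244]
eef_rot: [[0.5, 0.866, 0.003], [0.866, -0.5, -0.001], [0.001, 0.003, -1.0]]
force: [8.5, -5.2, 1.2]
grip_width: 0.0001
gripper_force: 5.0
4.15 p [0.4469 0.3037 0.0244] F [ 8.4905 -5.1804  1.2156] w 6.83447778682568e-05 4.967114254832268 q [ 0.5983  0.4216 -0.2925  0.8545 -0.0023  2.6926]
0.1950542405683769 149.69284180542053
F rad 9.946097513849262
[-20.5  -0.5  -0. ] [ 0.003 -0.001 -0.099]
[-40.9   2.6  -0. ] [ 0.003 -0.001 -0.204]
[-60.8   7.8  -0. ] [ 0.003 -0.001 -0.309]
[-80.   15.1  -0. ] [ 0.003 -0.    -0.413]
[-98.4  24.3  -0. ] [ 0.003 -0.    -0.518]
[-115.7   35.4   -0. ] [ 0.003 -0.    -0.623]
[-131.8   48.3    0. ] [ 0.003  0.    -0.728]
[-146.4   62.7    0. ] [ 0.003  0.    -0.832]
[-159.4   78.7    0.1] [ 0.003  0.    -0.937]
[-170.7   95.9    0.1] [ 0.003  0.001 -1.042]
```

```bash
python3 -m handwheel '[[[0,-1.5,0,0,0,0,0],[0,-3,0,0,0,0,0],[0,-3,0,0,0,0,0]]]'; python3 - <<'E'
from h import *
s=show(); p=s["eef_pos"]; r=np.hypot(p[0]-AX[0],p[1]-AX[1]); a=np.degrees(np.arctan2(p[1]-AX[1],p[0]-AX[0])); print(r,a)
print("F rad",np.hypot(*s["force"][:2]))
rel([ringp(r+.001,a+k*6,p[2]) for k in range(1,11)])
E
```

```text
time_s: 4.53
eef_pos: [0.4444, 0.3052, 0.0244]
eef_rot: [[0.5, 0.866, 0.003], [0.866, -0.5, -0.001], [0.001, 0.003, -1.0]]
force: [9.4, -5.6, 2.3]
grip_width: -0.0002
gripper_force: 5.4
4.525 p [0.4444 0.3052 0.0244] F [ 9.379  -5.5985  2.2704] w -0.00020775005292362822 5.433268658816814 q [ 0.6032  0.4193 -0.296   0.8532 -0.0025  2.6976]
0.1979216698015077 149.68934461660146
F rad 10.922819223786366
[-20.8  -0.   -0. ] [ 0.003 -0.001 -0.099]
[-41.4   3.1  -0. ] [ 0.003 -0.001 -0.204]
[-61.5   8.4  -0. ] [ 0.003 -0.001 -0.309]
[-81.   15.8  -0. ] [ 0.003 -0.    -0.414]
[-99.6  25.1  -0. ] [ 0.003 -0.    -0.518]
[-117.1   36.4   -0. ] [ 0.003  0.    -0.623]
[-133.4   49.4    0. ] [ 0.003  0.    -0.728]
[-148.2   64.     0.1] [ 0.003  0.    -0.832]
[-161.4   80.1    0.1] [ 0.003  0.001 -0.937]
[-172.8   97.5    0.1] [ 0.003  0.001 -1.042]
```

```bash
python3 -m handwheel '[[[-10.4,0,0,0,0,-0.05,0],[-20.8,0,0,0,0,-0.1,0],[-31,1.2,0,0,0,-0.15,0],[-41.4,3.1,0,0,0,-0.204,0],[-51.5,5.4,0,0,0,-0.257,0],[-61.5,8.4,0,0,0,-0.309,0],[-71.4,11.8,0,0,0,-0.361,0],[-81,15.8,0,0,0,-0.414,0],[-90.4,20.2,0,0,0,-0.466,0],[-99.6,25.1,0,0,0,-0.518,0]]]'; python3 - <<'E'
from h import *
s=show(); p=s["eef_pos"]; r=np.hypot(p[0]-AX[0],p[1]-AX[1]); a=np.degrees(np.arctan2(p[1]-AX[1],p[0]-AX[0])); print(r,a)
F=s["force"]; e=np.array([np.cos(np.radians(a)),np.sin(np.radians(a))]); print("F rad,tan",F[:2]@e, F[:2]@[-e[1],e[0]])
rel([ringp(.1985,a+k*3,p[2]) for k in range(1,13)])
E
```

```text
time_s: 5.78
eef_pos: [0.4172, 0.207, 0.0247]
eef_rot: [[0.004, 1.0, 0.005], [1.0, -0.004, 0.001], [0.001, 0.005, -1.0]]
force: [11.1, 1.9, -3.4]
grip_width: 0.0
gripper_force: 5.4
5.775 p [0.4172 0.207  0.0247] F [11.0907  1.8811 -3.4068] w 8.97497767899014e-06 5.399077087640762 q [ 0.4612  0.2875 -0.4935  0.7853 -0.0011  2.0356]
0.19810320549067026 179.52170542910125
F rad,tan -11.074560995307461 -1.9736138065823847
[-10.4  -0.2  -0. ] [ 0.005 -0.001 -0.048]
[-20.8   0.6  -0. ] [ 0.005 -0.001 -0.1  ]
[-31.1   1.9  -0. ] [ 0.005 -0.001 -0.152]
[-41.3   3.7  -0. ] [ 0.005 -0.001 -0.205]
[-51.4   6.1  -0. ] [ 0.005 -0.    -0.257]
[-61.4   9.   -0. ] [ 0.005 -0.    -0.309]
[-71.2  12.4  -0. ] [ 0.005 -0.    -0.362]
[-80.8  16.4  -0. ] [ 0.005 -0.    -0.414]
[-90.2  20.8   0. ] [ 0.005  0.    -0.466]
[-99.4  25.7   0. ] [ 0.005  0.    -0.519]
[-108.3   31.1    0. ] [ 0.005  0.    -0.571]
[-116.9   37.     0. ] [ 0.005  0.    -0.624]
```

```bash
python3 -m handwheel '[[[-10.4,0,0,0,0,-0.05,0],[-20.8,0.6,0,0,0,-0.1,0],[-31,1.9,0,0,0,-0.152,0],[-41.3,3.7,0,0,0,-0.205,0],[-51.4,6.1,0,0,0,-0.257,0],[-61.4,9,0,0,0,-0.309,0],[-71.2,12.4,0,0,0,-0.362,0],[-80.8,16.4,0,0,0,-0.414,0],[-90.2,20.8,0,0,0,-0.466,0],[-100.2,26.3,0,0,0,-0.521,0]]]'; python3 - <<'E'
from h import *
s=show(); p=s["eef_pos"]; r=np.hypot(p[0]-AX[0],p[1]-AX[1]); a=np.degrees(np.arctan2(p[1]-AX[1],p[0]-AX[0])); print(r,a)
F=s["force"]; e=np.array([np.cos(np.radians(a)),np.sin(np.radians(a))]); print("F rad,tan",F[:2]@e, F[:2]@[-e[1],e[0]])
E
```

```text
time_s: 7.02
eef_pos: [0.4432, 0.1071, 0.0247]
eef_rot: [[-0.495, 0.869, 0.004], [0.869, 0.495, 0.002], [-0.0, 0.005, -1.0]]
force: [9.3, 6.4, -3.9]
grip_width: 0.0001
gripper_force: 5.4
7.025 p [0.4432 0.1071 0.0247] F [ 9.2516  6.427  -3.8829] w 0.00012204569292872155 5.393012166023254 q [ 0.2364  0.2698 -0.5183  0.7779  0.001   1.289 ]
0.19816618886776696 -150.28274565475996
F rad,tan -11.22085833493848 -0.995526418104978
```

```bash
python3 -m handwheel '[[[-0.8,2,0,0,0,0,0],[-0.8,4,0,0,0,0,0],[-0.8,6,0,0,0,0,0],[-0.8,8,0,0,0,0,0],[-0.8,10,0,0,0,0,0],[-0.8,10,0,0,0,0,0]]]';  python3 -c "
from h import *
s=show()"; python3 -m handwheel '[[[0,5,0,0,0,0,0],[0,9,0,0,0,0,0],[0,9,0,0,0,0,0]]]';python3 -c "
from h import *
c=calibration('wrist');p,d=capture('wrist');cv2.imwrite('pics/w2.png',p)"
```

```text
time_s: 7.78
eef_pos: [0.4518, 0.1113, 0.0245]
eef_rot: [[-0.494, 0.87, 0.004], [0.87, 0.494, 0.001], [-0.001, 0.004, -1.0]]
force: [7.3, 3.9, -1.6]
grip_width: 0.0001
gripper_force: 4.0
7.775 p [0.4518 0.1113 0.0245] F [ 7.3439  3.8975 -1.5543] w 8.490438041524784e-05 3.9680175483226776 q [ 0.2413  0.2875 -0.4939  0.7856  0.0004  1.2958]
time_s: 8.15
eef_pos: [0.4577, 0.115, 0.0236]
eef_rot: [[-0.494, 0.87, -0.0], [0.87, 0.494, -0.0], [0.0, -0.0, -1.0]]
force: [0.2, 0.2, -0.1]
grip_width: -0.0001
gripper_force: 0.0
```

```bash
python3 -m handwheel '[[[0,0,-30,0,0,0,0],[0,0,-80,0,0,0,0],[0,0,-130,0,0,0,0],[0,0,-160,0,0,0,0],[0,0,-180,0,0,0,85],[0,0,-180,0,0,0,85],[0,0,-180,0,0,0,85],[0,0,-180,0,0,0,85]]]'; python3 - <<'E'
from h import *
c=calibration('wrist');p,d=capture('wrist');cv2.imwrite('pics/w3.png',p); np.save('pics/w3.npy',d)
import pickle; pickle.dump(c,open('pics/w3.pkl','wb'))
m=(mask(p,0,8)|mask(p,172,180)).astype(np.uint8)
n,l,st,ce=cv2.connectedComponentsWithStats(m)
for i in range(1,n):
    if st[i,4]>25: print(st[i],ce[i],ray("wrist",*ce[i],.05,c),ray("wrist",*(st[i,:2]+st[i,2:4]/2-.5),.042,c))
E
```

```text
time_s: 9.2
eef_pos: [0.4572, 0.1148, 0.2027]
eef_rot: [[-0.493, 0.87, -0.002], [0.87, 0.493, -0.0], [0.0, -0.002, -1.0]]
force: [-0.1, 0.1, 0.2]
grip_width: 0.0722
gripper_force: 0.0
[466 101   9  10  67] [470.     105.5672] [0.541  0.2484 0.05  ] [0.5443 0.2503 0.042 ]
[560 101   9   9  65] [564.1077 104.8923] [0.6146 0.2909 0.05  ] [0.6199 0.2938 0.042 ]
[ 290  150   72   65 1801] [325.568  182.0122] [0.463  0.1223 0.05  ] [0.4641 0.1207 0.042 ]
[447 250   8   7  46] [450.3696 253.1087] [0.6146 0.1207 0.05  ] [0.62   0.1192 0.042 ]
[381 328   7  22  34] [384.1765 338.9412] [ 0.6143 -0.0045  0.05  ] [ 0.6191 -0.0091  0.042 ]
```

View pics/w3.png

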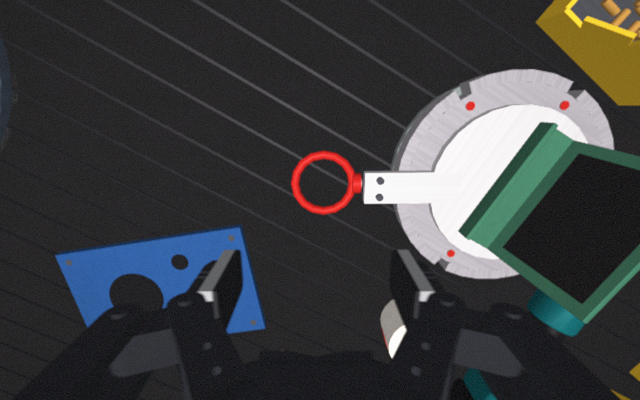

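Easel now faces the robot (−x), its pin arm at (400,185), ring at (323,182), green ledge running from (555,130) to (470,230).

```bash
python3 - <<'E'
from h import *
import pickle
c=pickle.load(open('pics/w3.pkl','rb'));p=cv2.imread('pics/w3.png');d=np.load('pics/w3.npy');W=cloud(d,c)
x=ray("wrist",322.,182.,.042,c)[:2]-np.array([.615,.2053]); print("ring r,ang",np.hypot(*x),np.degrees(np.arctan2(x[1],x[0]))%360)
q=W[mask(p,50,85,50,30)]; q=q[~np.isnan(q[:,0])]; q=q[(q[:,2]>.055)&(q[:,2]<.2)&(q[:,0]<.72)]
print(len(q),"y range",np.percentile(q[:,1],[1,5,50,95,99]))
for z in np.arange(.06,.175,.006):
    k=q[abs(q[:,2]-z)<.003]
    if len(k)>5: print(round(z,3),len(k),"x",np.percentile(k[:,0],[2,50,98]),"y",np.percentile(k[:,1],[2,98]))
pl=q[(q[:,2]>.09)&(q[:,2]<.155)]; cc=pl.mean(0);print(cc,np.linalg.svd(pl-cc)[2][2])
# rack: wood + blue in the top view again
s=state(); 
E
```

```text
ring r,ang 0.17646147961632586 209.29362339702462
10131 y range [0.147  0.1491 0.1964 0.2615 0.2644]
0.066 1122 x [0.5965 0.6136 0.6286] y [0.1491 0.2628]
0.072 3299 x [0.5967 0.6193 0.6301] y [0.1498 0.263 ]
0.078 1965 x [0.5965 0.6008 0.6316] y [0.1494 0.263 ]
0.084 335 x [0.6298 0.6313 0.6337] y [0.1476 0.264 ]
0.09 164 x [0.6317 0.6337 0.6352] y [0.1472 0.2647]
0.096 191 x [0.6335 0.6353 0.6369] y [0.1472 0.2645]
0.102 197 x [0.6353 0.637  0.6389] y [0.147  0.2651]
0.108 212 x [0.6364 0.6384 0.6404] y [0.1471 0.2652]
0.114 236 x [0.6384 0.6402 0.6422] y [0.1466 0.2656]
0.12 217 x [0.6397 0.6416 0.6434] y [0.1467 0.2644]
0.126 123 x [0.6416 0.6432 0.6454] y [0.1464 0.257 ]
0.132 127 x [0.6432 0.6451 0.6469] y [0.1464 0.2042]
0.138 126 x [0.6449 0.6466 0.6485] y [0.1466 0.1825]
0.144 134 x [0.6462 0.6482 0.65  ] y [0.1464 0.1665]
0.15 151 x [0.6478 0.6498 0.6523] y [0.1465 0.1563]
0.156 887 x [0.6499 0.6516 0.6535] y [0.1475 0.2061]
0.162 644 x [0.6511 0.6533 0.658 ] y [0.1476 0.1988]
[0.6425 0.1901 0.1227] [-0.9647 -0.0005  0.2635]
```

```bash
python3 -c "
from h import *
rel([([.62,-.18,.31],Rt(RK,0)),([.63,-.18,.31],Rt(RK,15))])"
```

```text
[-336.7   -4.  -107.3] [-0.001 -0.     0.345]
[-341.6    4.7 -107.3] [0.258 0.045 0.343]
```

```bash
python3 -m handwheel '[[[-20,0,-40,0.03,0,0.05,85],[-60,0,-80,0.06,0.01,0.1,85],[-110,0,-107,0.1,0.02,0.15,85],[-160,0,-107,0.15,0.03,0.2,85],[-210,0,-107,0.2,0.035,0.25,85],[-260,2,-107,0.23,0.04,0.3,85],[-310,4,-107,0.258,0.045,0.343,85],[-342,5,-107,0.258,0.045,0.343,85],[-342,5,-107,0.258,0.045,0.343,85],[-342,5,-107,0.258,0.045,0.343,85]]]'; python3 - <<'E'
from h import *
import pickle
show(); c=calibration('wrist');p,d=capture('wrist');cv2.imwrite('pics/w4.png',p); np.save('pics/w4.npy',d); pickle.dump(c,open('pics/w4.pkl','wb'))
E
```

```text
time_s: 10.5
eef_pos: [0.6075, -0.175, 0.2888]
eef_rot: [[-0.174, 0.959, -0.222], [0.985, 0.166, -0.053], [-0.013, -0.228, -0.974]]
force: [0.6, -0.0, 1.1]
grip_width: 0.0851
gripper_force: 0.0
10.5 p [ 0.6075 -0.175   0.2888] F [ 0.6197 -0.0083  1.0906] w 0.0851423493430951 0.0 q [-0.2297  0.839   1.0974  2.036  -0.1019  1.1785]
```

View pics/w4.png

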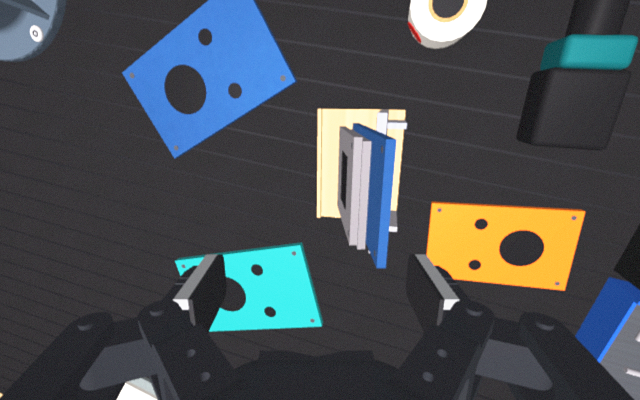

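Wrist view: front grey at (355,190), blue's top edge strip from (388,137) down to (380,267), back grey hidden behind the blue. The full 15° tilt at this height runs into joint 4's limit, but the grasp height should be fine.

```bash
python3 - <<'E'
from h import *
import pickle
c=pickle.load(open('pics/w4.pkl','rb'));p=cv2.imread('pics/w4.png');d=np.load('pics/w4.npy');W=cloud(d,c)
m=mask(p,100,120,90); m[:, :340]=0; m[:,410:]=0; m[:110]=0; m[280:]=0
q=W[m]; q=q[(q[:,2]>.05)&(q[:,0]<.7)]
h=q[:,2]; print(len(q),np.percentile(h,[1,50,90,99]))
rx=np.array([np.cos(np.radians(RK)),np.sin(np.radians(RK))]);ry=np.array([-rx[1],rx[0]])
t=q[q[:,2]>np.percentile(h,99)-.005]; print("top edge",len(t),"rx",np.percentile(t[:,:2]@rx,[2,50,98]),"ry",np.percentile(t[:,:2]@ry,[2,50,98]))
a=np.polyfit(t[:,1],t[:,0],1); print("edge yaw",np.degrees(np.arctan(-a[0])))
for z in np.arange(.11,.19,.008):
    k=q[abs(q[:,2]-z)<.004]
    if len(k)>5: print(round(z,3),len(k),"rx",np.percentile(k[:,:2]@rx,[2,50,98]),"ry",np.percentile(k[:,:2]@ry,[2,98]))
# grey points
G=W[110:280,320:375].reshape(-1,3); H=hsv(p)[110:280,320:375].reshape(-1,3); G=G[(H[:,1]<60)&(H[:,2]>100)&(G[:,2]>.05)]
print("grey top z",np.percentile(G[:,2],[50,95,99]))
E
```

```text
2972 [0.0712 0.1765 0.1822 0.1832]
top edge 1423 rx [0.5959 0.6002 0.6043] ry [-0.3335 -0.2763 -0.2277]
edge yaw 9.58223785178893
0.11 21 rx [0.5768 0.5783 0.5837] ry [-0.3066 -0.226 ]
0.118 18 rx [0.579 0.58  0.583] ry [-0.234 -0.226]
0.126 21 rx [0.581  0.5822 0.5871] ry [-0.2337 -0.226 ]
0.134 84 rx [0.5833 0.5846 0.5882] ry [-0.3337 -0.2261]
0.142 224 rx [0.5849 0.5861 0.5888] ry [-0.3315 -0.2262]
0.15 241 rx [0.587  0.5883 0.5905] ry [-0.3333 -0.2262]
0.158 259 rx [0.5892 0.5904 0.5923] ry [-0.3313 -0.2263]
0.166 285 rx [0.5913 0.5925 0.5937] ry [-0.3337 -0.2263]
0.174 294 rx [0.5934 0.5947 0.596 ] ry [-0.3327 -0.2264]
0.182 1431 rx [0.5959 0.6001 0.6043] ry [-0.334  -0.2277]
grey top z [0.1325 0.1344 0.1352]
```

```bash
cat >> h.py <<'E'
def rk(x,y,z): 
    a=np.radians(9.7); return [x*np.cos(a)-y*np.sin(a),x*np.sin(a)+y*np.cos(a),z]
E
python3 -c "
from h import *
s=np.radians(15)
f=lambda k:rk(.6001-.0091+k*np.sin(s),-.2801-.0010,.148+k*np.cos(s))
rel([(f(k),Rt(9.7,15)) for k in(.07,.03,0)])"
```

```text
[-5.7 55.4 62.7] [0.032 0.015 0.002]
[ -5.2  54.1 102.6] [0.032 0.015 0.002]
[ -4.7  53.1 132.6] [0.032 0.015 0.002]
```

```bash
python3 -m handwheel '[[[-3,30,15,0.015,0.01,0,85],[-5,55,35,0.032,0.015,0,85],[-5.7,55.4,62.7,0.032,0.015,0.002,85],[-5.7,55.4,62.7,0.032,0.015,0.002,85],[-5.7,55.4,62.7,0.032,0.015,0.002,85]]]';python3 -c "
from h import *
s=np.radians(15)
f=lambda k:rk(.6001-.0091+k*np.sin(s),-.2801-.0010,.148+k*np.cos(s))
show();rel([(f(k),Rt(9.7,15)) for k in(.07,.03,0)])"
```

```text
time_s: 11.18
eef_pos: [0.6474, -0.1747, 0.2164]
eef_rot: [[-0.169, 0.953, -0.253], [0.986, 0.163, -0.044], [-0.001, -0.256, -0.967]]
force: [-0.3, -0.6, 0.0]
grip_width: 0.0846
gripper_force: 0.0
11.175 p [ 0.6474 -0.1747  0.2164] F [-0.3268 -0.6106  0.0373] w 0.08462867908462587 0.0 q [-0.2177  1.003   1.2279  2.0363 -0.0977  1.1953]
[0.2 0.6 0.7] [0.003 0.001 0.   ]
[ 0.2  0.5 40.7] [0.003 0.001 0.   ]
[ 0.3  0.4 70.7] [0.003 0.001 0.   ]
```

```bash
python3 -m handwheel '[[[0.2,0.5,15,0.003,0,0,85],[0.2,0.5,30,0.003,0,0,85],[0.2,0.5,40.7,0.003,0,0,85],[0.2,0.5,55,0.003,0,0,85],[0.2,0.5,65,0.003,0,0,85],[0.2,0.5,71,0.003,0,0,85],[0.2,0.5,71,0.003,0,0,85]]]';python3 -c "
from h import *
s=np.radians(15)
f=lambda k:rk(.6001-.0091+k*np.sin(s),-.2801-.0010,.148+k*np.cos(s))
show();rel([(f(k),Rt(9.7,15)) for k in(.07,.03,0)])"
```

```text
time_s: 12.05
eef_pos: [0.6297, -0.178, 0.147]
eef_rot: [[-0.168, 0.952, -0.256], [0.986, 0.162, -0.044], [-0.0, -0.26, -0.966]]
force: [-0.2, -0.1, 0.2]
grip_width: 0.0849
gripper_force: 0.0
12.05 p [ 0.6297 -0.178   0.147 ] F [-0.1567 -0.0654  0.2241] w 0.0849372131278145 0.0 q [-0.2268  0.85    0.7409  1.7051 -0.1009  1.1872]
[  0.4  -0.1 -71. ] [-0.001  0.    -0.   ]
[  0.4  -0.  -31. ] [-0.001  0.    -0.   ]
[ 0.4  0.  -1. ] [-0.001  0.    -0.   ]
```

```bash
python3 -m handwheel '[[[0,0,0,0,0,0,40],[0,0,0,0,0,0,20],[0,0,0,0,0,0,5],[0,0,0,0,0,0,2],[0,0,0,0,0,0,2],[0,0,0,0,0,0,2],[0,0,0,0,0,0,2],[0,0,0,0,0,0,2]]]';python3 -c "
from h import *
show()
R=np.array(state()['eef_rot'])
# lift along panel slope, tilt falling as needed
p=np.array(state()['eef_pos']); z=-R[:,2]; print(z); 
"
```

```text
time_s: 13.05
eef_pos: [0.6298, -0.1781, 0.1461]
eef_rot: [[-0.168, 0.952, -0.257], [0.986, 0.162, -0.044], [0.0, -0.261, -0.965]]
force: [0.1, 0.2, -2.7]
grip_width: 0.007
gripper_force: 59.0
13.05 p [ 0.6298 -0.1781  0.1461] F [ 0.146   0.2292 -2.7265] w 0.00695675926457341 59.02381718158722 q [-0.227   0.8516  0.7412  1.7049 -0.1009  1.1872]
[0.2573 0.0439 0.9653]
```

```bash
cat > k.py <<'E'
from h import *
from scipy.optimize import least_squares
D=np.array([(.213,-.034,1.323,.4996,.231),(.3424,-.0899,1.1392,.5475,.1415),(.4216,-.2925,.8545,.5403,.0244),(.2875,-.4935,.7853,.4657,.0247),(.2698,-.5183,.7779,.456,.0247),(.839,1.0974,2.036,.6322,.2888),(1.003,1.2279,2.0363,.6706,.2164),(.85,.7409,1.7051,.6544,.147)])
def fk(x,q2,q3,q4):
    a,h,L1,L2,b,L3=x; f=q2-q3+b; P=q2-q3+q4
    return a+L1*np.sin(q2)+L2*np.cos(f)+L3*np.cos(P), h+L1*np.cos(q2)-L2*np.sin(f)-L3*np.sin(P)
res=lambda x:np.concatenate([fk(x,*D[:,:3].T)[0]-D[:,3],fk(x,*D[:,:3].T)[1]-D[:,4]])
X=least_squares(res,[0,.4,.3,.3,0,.25]).x
if __name__=="__main__":
    print(X,res(X)*1000)
    for til in (15,12,9,6,3,0):
        o=[]
        for k in (0,.03,.06,.09,.11,.13,.15,.17,.19):
            r=.654+.9*k*.26; z=.147+k*.966; P=np.pi/2+np.radians(til)*.905
            best=None
            for g in ((.8,.7,1.7),(.5,.5,1.7),(1.,1.2,1.9)):
                s=least_squares(lambda q:[*(np.array(fk(X,*q))-[r,z]),q[0]-q[1]+q[2]-P],g)
                if s.cost<1e-8: best=s.x; break
            o.append("none" if best is None else f"{best[1]:.2f},{best[2]:.2f}")
        print(til,o)
E
python3 k.py
```

```text
[ 0.0001  0.2322  0.4825  0.3992 -0.169   0.4411] [ 0.8545 -0.2454 -0.4057 -0.0263 -0.0415 -0.3807 -0.1554  0.4004  0.6647
  0.2725  0.0519 -0.152  -0.1162 -0.3689  0.1428 -0.4947]
15 ['0.72,1.69', '0.86,1.80', '1.07,1.94', 'none', 'none', 'none', 'none', 'none', 'none']
12 ['0.62,1.60', '0.74,1.70', '0.89,1.81', '1.13,1.97', 'none', 'none', 'none', 'none', 'none']
9 ['0.52,1.51', '0.63,1.60', '0.76,1.70', '0.93,1.82', '1.10,1.93', 'none', 'none', 'none', 'none']
6 ['0.43,1.43', '0.53,1.52', '0.65,1.61', '0.79,1.71', '0.91,1.80', '1.07,1.90', 'none', 'none', 'none']
3 ['0.35,1.35', '0.44,1.43', '0.55,1.52', '0.67,1.62', '0.77,1.69', '0.89,1.77', '1.05,1.87', 'none', 'none']
0 ['0.27,1.27', '0.35,1.35', '0.46,1.43', '0.57,1.52', '0.66,1.59', '0.76,1.66', '0.88,1.74', '1.03,1.84', 'none']
```

```bash
cat >> k.py <<'E'
def reach(p,R):
    "solve planar ik roughly; returns q2,q3,q4 and miss mm"
    z=-R[:,2]; j=np.arctan2(p[1],p[0]); P=np.pi/2+np.arcsin(z[:2]@[np.cos(j),np.sin(j)])
    s=least_squares(lambda q:[*(np.array(fk(X,*q))-[np.hypot(p[0],p[1]),p[2]]),(q[0]-q[1]+q[2]-P)],(.8,.7,1.7),bounds=([-.7,-1.1,-2],[1.7,1.34,2.035]))
    return s.x,np.abs(s.fun).max()*1000
E
python3 - <<'E'
from k import *
s=np.radians(15); p0=np.array(state()['eef_pos']); L=.138
h=np.array([np.cos(np.radians(9.7)),np.sin(np.radians(9.7)),0]); u=np.array([0,0,1.])
foot0=p0-L*(np.sin(s)*h+np.cos(s)*u); print("foot",foot0)
T=[]
for k,t in ((.03,15),(.05,15),(.06,14.5),(.07,14),(.08,13),(.09,12),(.1,11),(.11,9.5),(.12,8),(.13,6.5),(.14,5),(.15,4)):
    a=np.radians(t); p=foot0+k*(np.sin(s)*h+np.cos(s)*u)+L*(np.sin(a)*h+np.cos(a)*u); R=Rt(9.7,t); T.append((p,R)); print(k,t,p,*reach(p,R))
rel(T)
print("place")
for t in (15,12,9,6,3,0):
    a=np.radians(t); p=np.array([.6225+L*np.sin(a),.2055,.071+L*np.cos(a)]); print(t,p,*reach(p,Rt(0,t)))
E
```

```text
foot [ 0.5946 -0.1841  0.0128]
0.03 15 [ 0.6374 -0.1768  0.175 ] [0.8751 0.863  1.7951] 1.7318912637342976e-05
0.05 15 [ 0.6425 -0.1759  0.1944] [0.9139 0.9885 1.8821] 1.801758742203674e-08
0.06 14.5 [ 0.6439 -0.1757  0.2043] [0.9182 1.0248 1.9064] 1.8022676684381622e-05
0.07 14 [ 0.6453 -0.1754  0.2143] [0.9249 1.0663 1.9335] 2.085380756966515e-07
0.08 13 [ 0.6456 -0.1754  0.2245] [0.9087 1.0646 1.9322] 8.116091132492897e-07
0.09 12 [ 0.6458 -0.1753  0.2347] [0.8932 1.0643 1.9316] 2.165458368175166e-06
0.1 11 [ 0.646  -0.1753  0.2448] [0.8785 1.0652 1.9315] 5.285850979142026e-06
0.11 9.5 [ 0.6451 -0.1755  0.2551] [0.8409 1.0229 1.903 ] 9.333667172484184e-08
0.12 8 [ 0.6441 -0.1756  0.2653] [0.8056 0.9855 1.8772] 1.6251444634463041e-09
0.13 6.5 [ 0.6431 -0.1758  0.2754] [0.7723 0.9518 1.8531] 1.9258812655742474e-05
0.14 5 [ 0.6422 -0.176   0.2855] [0.7404 0.9211 1.8305] 2.4310858881548825e-06
0.15 4 [ 0.6423 -0.1759  0.2953] [0.7281 0.9258 1.8318] 5.578666528727183e-06
[  0.   -0.1 -30. ] [-0.002 -0.    -0.   ]
[  0.   -0.1 -50. ] [-0.002 -0.    -0.   ]
[  0.   -1.3 -60. ] [-0.011 -0.    -0.   ]
[  0.   -2.6 -70. ] [-0.02 -0.   -0.  ]
[  0.   -5.  -79.9] [-0.037 -0.    -0.   ]
[  0.   -7.4 -89.8] [-0.055 -0.    -0.   ]
[  0.   -9.9 -99.6] [-0.072 -0.    -0.   ]
[   0.   -13.5 -109.3] [-0.098 -0.    -0.   ]
[   0.   -17.1 -118.9] [-0.124 -0.    -0.   ]
[   0.   -20.7 -128.4] [-0.151 -0.    -0.   ]
[   0.   -24.3 -137.8] [-0.177 -0.    -0.   ]
[   0.   -26.7 -147.4] [-0.194 -0.    -0.   ]
place
15 [0.6582 0.2055 0.2043] [1.043  1.2619 2.035 ] 10.15697003099958
12 [0.6512 0.2055 0.206 ] [0.9417 1.0836 1.9124] 9.799095312956752e-06
9 [0.6441 0.2055 0.2073] [0.8131 0.8449 1.7522] 3.9566122600476206e-06
6 [0.6369 0.2055 0.2082] [0.7171 0.6768 1.6301] 4.5414694227474683e-07
3 [0.6297 0.2055 0.2088] [0.6346 0.5371 1.5231] 8.104628079763643e-12
0 [0.6225 0.2055 0.209 ] [0.5601 0.4137 1.4245] 2.4913404672588513e-10
```

```bash
python3 -m handwheel '[[[0,0,-5,0,0,0,2],[0,0,-11,0,0,0,2],[0,0,-18,0,0,0,2],[0,0,-26,0,0,0,2],[0,0,-34,0,0,0,2],[0,0,-42,0,0,0,2],[0,0,-50,0,0,0,2],[0,-1.3,-60,-0.011,0,0,2],[0,-2.6,-70,-0.02,0,0,2],[0,-2.6,-70,-0.02,0,0,2]]]'; python3 - <<'E'
from k import *
show()
s=np.radians(15); L=.138
h=np.array([np.cos(np.radians(9.7)),np.sin(np.radians(9.7)),0]); u=np.array([0,0,1.]); foot0=np.array([.5946,-.1841,.0128])
T=[]
for k,t in ((.08,13),(.09,12),(.1,11),(.11,9.5),(.12,8),(.13,6.5),(.14,5),(.15,4),(.16,4)):
    a=np.radians(t); p=foot0+k*(np.sin(s)*h+np.cos(s)*u)+L*(np.sin(a)*h+np.cos(a)*u); T.append((p,Rt(9.7,t)))
rel(T)
E
```

```text
time_s: 14.3
eef_pos: [0.6457, -0.1756, 0.2155]
eef_rot: [[-0.168, 0.957, -0.236], [0.986, 0.163, -0.041], [-0.001, -0.239, -0.971]]
force: [0.1, -0.0, -2.5]
grip_width: 0.0071
gripper_force: 59.2
14.3 p [ 0.6457 -0.1756  0.2155] F [ 0.1465 -0.0235 -2.5138] w 0.0071013274567021814 59.20105576515198 q [-0.2221  0.9365  1.0928  1.9509 -0.0922  1.1903]
[ 0.2 -2.2 -8.7] [-0.015  0.001 -0.001]
[  0.2  -4.5 -18.7] [-0.032  0.001 -0.001]
[  0.2  -6.7 -28.6] [-0.05   0.001 -0.001]
[  0.2 -10.1 -38.3] [-0.076  0.001 -0.001]
[  0.2 -13.5 -48. ] [-0.102  0.001 -0.001]
[  0.2 -16.9 -57.6] [-0.128  0.001 -0.001]
[  0.2 -20.2 -67.1] [-0.155  0.001 -0.001]
[  0.2 -22.4 -76.7] [-0.172  0.001 -0.001]
[  0.2 -22.2 -86.7] [-0.172  0.001 -0.001]
```

```bash
python3 -m handwheel '[[[0,-2.2,-8.7,-0.015,0,0,2],[0,-4.5,-18.7,-0.032,0,0,2],[0,-6.7,-28.6,-0.05,0,0,2],[0,-10.1,-38.3,-0.076,0,0,2],[0,-13.5,-48,-0.102,0,0,2],[0,-16.9,-57.6,-0.128,0,0,2],[0,-20.2,-67.1,-0.155,0,0,2],[0,-22.4,-76.7,-0.172,0,0,2],[0,-22.2,-86.7,-0.172,0,0,2],[0,-22.2,-86.7,-0.172,0,0,2]]]'; python3 - <<'E'
from k import *
show()
p,d=capture("scene"); cv2.imwrite("pics/s5.png",cv2.resize(p[100:300,150:450],None,fx=2.6,fy=2.6))
for q,t in (([.60,-.12,.32],3),([.56,0,.33],1),([.57,.12,.33],2),([.595,.2055,.32],3),([.605,.2055,.25],5)): print(reach(np.array(q),Rt(0,t)))
rel([([.60,-.12,.325],Rt(6,3)),([.57,-.04,.33],Rt(3,2)),([.565,.04,.33],Rt(0,2)),([.57,.12,.33],Rt(0,2)),([.59,.2055,.32],Rt(0,2))])
E
```

```text
time_s: 15.55
eef_pos: [0.6451, -0.1756, 0.3044]
eef_rot: [[-0.168, 0.983, -0.07], [0.986, 0.168, -0.012], [-0.0, -0.071, -0.997]]
force: [0.9, 0.1, -4.5]
grip_width: 0.0075
gripper_force: 59.1
15.55 p [ 0.6451 -0.1756  0.3044] F [ 0.8981  0.1489 -4.5128] w 0.0074649244672690945 59.06113386154175 q [-0.2519  0.7565  1.0071  1.8858 -0.0293  1.1508]
(array([0.5515, 0.6807, 1.7514]), np.float64(1.8496315590255108e-10))
(array([0.3796, 0.4396, 1.6483]), np.float64(1.0540041617268514e-05))
(array([0.4558, 0.5538, 1.703 ]), np.float64(3.0360116642924595e-06))
(array([0.6044, 0.7705, 1.7864]), np.float64(3.526046121749005e-08))
(array([0.6227, 0.6183, 1.649 ]), np.float64(3.8469227803261674e-10))
[ 62.4 -36.5 -18.7] [-0.019  0.004  0.064]
[146.3 -52.9 -22.6] [-0.037  0.006  0.116]
[226.  -44.4 -23.2] [-0.036  0.009  0.169]
[304.  -26.1 -24.5] [-0.036  0.009  0.169]
[384.9   8.6 -17. ] [-0.036  0.009  0.169]
```

View pics/s5.png

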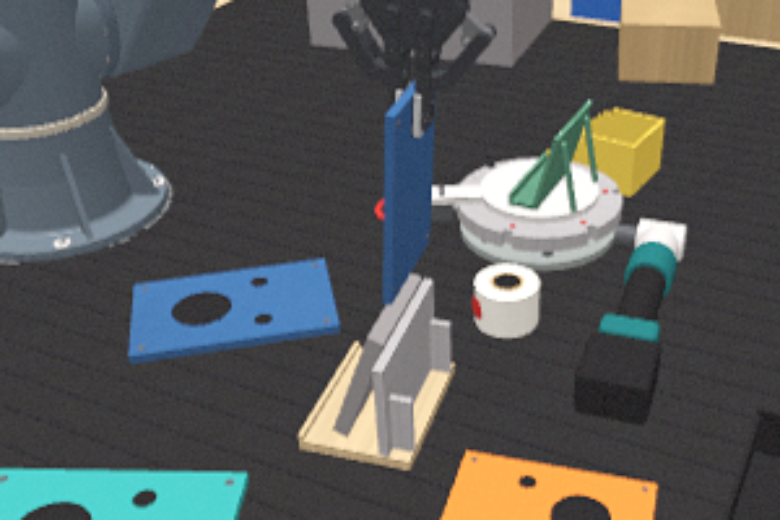

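The blue panel hangs clear above the rack, and both greys are still leaning at (385,350). Carrying it across.

```bash
python3 -m handwheel '[[[20,-12,-6,-0.006,0,0.02,2],[60,-36,-18,-0.019,0.004,0.064,2],[103,-45,-20,-0.028,0.005,0.09,2],[146,-53,-22,-0.037,0.006,0.116,2],[186,-49,-23,-0.036,0.008,0.14,2],[226,-44,-23,-0.036,0.009,0.169,2],[265,-35,-24,-0.036,0.009,0.169,2],[304,-26,-24,-0.036,0.009,0.169,2],[345,-10,-20,-0.036,0.009,0.169,2],[370,3,-17,-0.036,0.009,0.169,2]]]'; python3 - <<'E'
from k import *
show(); c=calibration("wrist"); W=capture("wrist"); print("x yaw check",state()["eef_rot"][:,1])
rel([([.59,.2055,.32],Rt(0,2)),([.59,.2055,.27],Rt(0,2))])
# panel foot seen from scene/top: blue cloud
for n in("scene","top"):
    p,d=capture(n); w=cloud(d,calibration(n)); q=w[mask(p,100,120,90)]; q=q[(q[:,2]>.1)&(q[:,2]<.36)&(abs(q[:,0]-.58)<.07)&(abs(q[:,1]-.2)<.09)]
    if len(q)>20: print(n,len(q),np.percentile(q,[1,50,99],axis=0))
E
```

```text
time_s: 16.85
eef_pos: [0.5864, 0.1918, 0.3197]
eef_rot: [[-0.001, 0.999, -0.037], [1.0, 0.001, -0.0], [-0.0, -0.037, -0.999]]
force: [0.2, -0.3, -2.1]
grip_width: 0.007
gripper_force: 59.3
16.85 p [0.5864 0.1918 0.3197] F [ 0.1664 -0.2904 -2.1038] w 0.00703615183740539 59.31228518486023 q [0.3106 0.5437 0.6701 1.7322 0.0109 1.8801]
x yaw check [ 0.9993  0.0023 -0.0381]
[11.3  3.2 -1.7] [-0.003 -0.     0.002]
[11.3  5.1 48.3] [-0.003 -0.     0.002]
scene 830 [[0.5809 0.1382 0.1825]
 [0.5896 0.1761 0.2653]
 [0.5939 0.2494 0.355 ]]
top 256 [[0.5793 0.1367 0.1112]
 [0.5836 0.1587 0.3022]
 [0.6425 0.2182 0.3571]]
```

```bash
cat >> k.py <<'E'
def ft(x,z,t,y=.2040,L=.138):
    a=np.radians(t); return (np.array([x+L*np.sin(a),y,z+L*np.cos(a)]),Rt(0,t))
E
python3 - <<'E'
from k import *
T=[ft(.595,.17,2),ft(.614,.13,3),ft(.614,.1,3),ft(.614,.079,3),ft(.616,.079,6),ft(.618,.079,9),ft(.620,.079,12)]
for t in T: print(reach(*t))
rel(T)
E
```

```text
(array([0.5821, 0.7014, 1.7231]), np.float64(3.3084646133829665e-11))
(array([0.635 , 0.6874, 1.6729]), np.float64(3.455191044388073e-05))
(array([0.6192, 0.5838, 1.5851]), np.float64(1.4583889651476056e-09))
(array([0.6131, 0.5205, 1.528 ]), np.float64(1.687538997430238e-11))
(array([0.6999, 0.6661, 1.6367]), np.float64(1.8569028537029908e-06))
(array([0.8014, 0.8431, 1.7622]), np.float64(4.1621489588195e-06))
(array([0.9407, 1.1028, 1.9325]), np.float64(1.0543788064865112e-09))
[12.9 13.8 10.8] [-0.003  0.001  0.002]
[12.9 36.7 50. ] [0.015 0.001 0.002]
[12.9 37.8 80. ] [0.015 0.001 0.002]
[ 12.9  38.6 101. ] [0.015 0.001 0.002]
[ 12.9  47.8 101.2] [0.067 0.001 0.002]
[ 12.9  57.  101.8] [0.12  0.001 0.002]
[ 12.9  66.2 102.8] [0.172 0.001 0.002]
```

```bash
python3 -m handwheel '[[[13,14,11,0,0,0.002,2],[13,25,30,0.008,0,0.002,2],[13,36.7,50,0.015,0,0.002,2],[13,37.3,65,0.015,0,0.002,2],[13,37.8,80,0.015,0,0.002,2],[13,38.2,92,0.015,0,0.002,2],[13,38.6,101,0.015,0,0.002,2],[13,38.6,101,0.015,0,0.002,2]]]'; python3 - <<'E'
from k import *
show()
p,d=capture("scene"); w=cloud(d,calibration("scene")); q=w[mask(p,100,120,90)]; q=q[(q[:,2]>.14)&(q[:,2]<.36)&(abs(q[:,0]-.62)<.07)&(abs(q[:,1]-.2)<.09)]
print(len(q),np.percentile(q,[1,50,99],axis=0)); cv2.imwrite("pics/s6.png",cv2.resize(p[60:260,250:470],None,fx=2.7,fy=2.7))
rel([ft(.616,.079,6),ft(.618,.079,9),ft(.620,.079,12)])
E
```

```text
time_s: 18.0
eef_pos: [0.6214, 0.2026, 0.2176]
eef_rot: [[0.002, 0.999, -0.052], [1.0, -0.002, -0.001], [-0.001, -0.052, -0.999]]
force: [-0.2, 0.1, -2.4]
grip_width: 0.0078
gripper_force: 59.4
18.0 p [0.6214 0.2026 0.2176] F [-0.1683  0.1417 -2.4395] w 0.007815658466079652 59.3578165769577 q [0.3078 0.6109 0.5208 1.5304 0.0152 1.8806]
453 [[0.6169 0.1463 0.1409]
 [0.6247 0.1801 0.1933]
 [0.684  0.2559 0.3111]]
[1.3 8.9 1.6] [ 0.054  0.    -0.002]
[ 1.3 18.1  2.1] [ 0.106  0.    -0.002]
[ 1.3 27.3  2.9] [ 0.158  0.    -0.002]
```

View pics/s6.png

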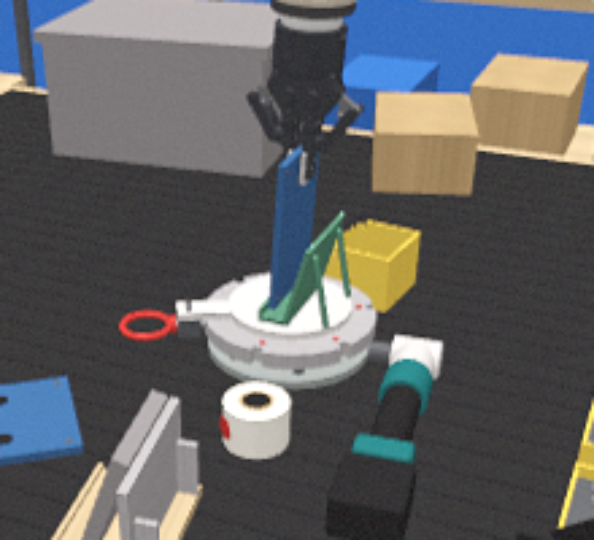

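The panel foot at (275,303) is behind the lip and in front of the plate. Tilting now, then lowering.

```bash
python3 -m handwheel '[[[1.5,4.5,0.8,0.027,0,0,2],[3,9,1.6,0.054,0,0,2],[3,13.5,1.8,0.08,0,0,2],[3,18,2.1,0.106,0,0,2],[3,22.7,2.5,0.132,0,0,2],[3,27,2.9,0.158,0,0,2],[3,27,2.9,0.158,0,0,2]]]'; python3 - <<'E'
from k import *
show(); rel([ft(.620,.079,12),ft(.6205,.0745,12),ft(.621,.071,12)])
E
```

```text
time_s: 18.92
eef_pos: [0.6493, 0.2058, 0.213]
eef_rot: [[0.002, 0.978, -0.207], [1.0, -0.002, 0.0], [-0.0, -0.207, -0.978]]
force: [1.4, 0.8, -3.5]
grip_width: 0.0071
gripper_force: 59.3
18.925 p [0.6493 0.2058 0.213 ] F [ 1.4416  0.7653 -3.4861] w 0.007149172752818965 59.298840165138245 q [0.2803 0.9528 1.1273 1.9461 0.0576 1.8479]
[-1.8 -0.8 -0.9] [ 0.001 -0.    -0.002]
[-1.8  0.7  3.4] [ 0.001 -0.    -0.002]
[-1.8  1.9  6.8] [ 0.001 -0.    -0.002]
```

```bash
python3 -m handwheel '[[[0,0,1,0,0,0,2],[0,0.3,2,0,0,0,2],[0,0.6,3,0,0,0,2],[0,0.6,4,0,0,0,2],[0,0.6,4,0,0,0,2]]]'; python3 -c "
from h import *
show()"; python3 -m handwheel '[[[0,0,0.7,0,0,0,2],[0,0,1.4,0,0,0,2],[0,0,2,0,0,0,2],[0,0,2,0,0,0,2]]]'
```

```text
time_s: 19.55
eef_pos: [0.6481, 0.2058, 0.21]
eef_rot: [[0.002, 0.978, -0.207], [1.0, -0.002, 0.0], [-0.0, -0.207, -0.978]]
force: [0.6, -0.2, -1.8]
grip_width: 0.007
gripper_force: 59.3
19.55 p [0.6481 0.2058 0.21  ] F [ 0.5506 -0.1611 -1.7938] w 0.0070472730173241835 59.299113750457764 q [0.2808 0.9386 1.0904 1.9235 0.0576 1.848 ]
time_s: 20.05
eef_pos: [0.6478, 0.2058, 0.208]
eef_rot: [[0.002, 0.978, -0.207], [1.0, -0.002, 0.0], [-0.0, -0.207, -0.978]]
force: [0.5, 0.3, -2.8]
grip_width: 0.0074
gripper_force: 59.3
```

```bash
for i in 1 2; do python3 -m handwheel '[[[0,0.2,0.5,0,0,0,2],[0,0.3,1,0,0,0,2],[0,0.3,1,0,0,0,2]]]' | grep -E "force|pos"; done
```

```text
eef_pos: [0.6479, 0.2058, 0.207]
force: [0.0, 0.7, -2.3]
gripper_force: 59.3
eef_pos: [0.6479, 0.2058, 0.2059]
force: [0.6, 1.3, -1.9]
gripper_force: 59.3
```

```bash
for i in 1 2; do python3 -m handwheel '[[[0,0.2,0.5,0,0,0,2],[0,0.3,1,0,0,0,2],[0,0.3,1,0,0,0,2]]]' | grep -E "force|pos"; done; python3 - <<'E'
from h import *
for n in("scene","top"):
    p,d=capture(n); w=cloud(d,calibration(n)); q=w[mask(p,100,120,90)]; q=q[(q[:,2]>.12)&(q[:,2]<.36)&(abs(q[:,0]-.63)<.08)&(abs(q[:,1]-.2)<.09)]
    print(n,len(q),np.percentile(q,[1,50,99],axis=0))
E
```

```text
eef_pos: [0.6482, 0.2058, 0.2054]
force: [0.8, -0.1, 5.1]
gripper_force: 60.4
eef_pos: [0.6484, 0.2058, 0.2052]
force: [0.8, -0.5, 14.4]
gripper_force: 62.0
scene 335 [[0.6328 0.1485 0.1227]
 [0.6477 0.1721 0.184 ]
 [0.6667 0.2581 0.342 ]]Traceback (most recent call last):
  File "<stdin>", line 4, in <module>
    return _quantile_unchecked(
        a, q, axis, out, overwrite_input, method, keepdims, weights)
    return _ureduce(a,
                    func=_quantile_ureduce_func,
    ...<5 lines>...
                    overwrite_input=overwrite_input,
                    method=method)
    r = func(a, **kwargs)
    result = _quantile(arr,
                       quantiles=q,
    ...<2 lines>...
                       out=out,
                       weights=wgt)
    slices_having_nans = np.isnan(arr[-1, ...])
                                  ~~~^^^^^^^^^
IndexError: index -1 is out of bounds for axis 0 with size 0
```

```bash
python3 -m handwheel '[[[0,0,-0.8,0,0,0,2],[0,0,-0.8,0,0,0,9],[0,0,-0.8,0,0,0,12],[0,0,-0.8,0,0,0,16],[0,0,-0.8,0,0,0,20],[0,0,-0.8,0,0,0,26],[0,0,-0.8,0,0,0,32],[0,0,-0.8,0,0,0,40],[0,0,-0.8,0,0,0,46],[0,0,-0.8,0,0,0,46]]]'; python3 - <<'E'
from h import *
p,d=capture("scene"); w=cloud(d,calibration("scene")); q=w[mask(p,100,120,90)]; q=q[(q[:,2]>.12)&(q[:,2]<.36)&(abs(q[:,0]-.63)<.08)&(abs(q[:,1]-.2)<.09)]
print(len(q),np.percentile(q,[1,50,99],axis=0)); cv2.imwrite("pics/s7.png",cv2.resize(p[60:260,250:470],None,fx=2.7,fy=2.7))
E
```

```text
time_s: 22.9
eef_pos: [0.6483, 0.2058, 0.2047]
eef_rot: [[0.002, 0.978, -0.207], [1.0, -0.002, 0.0], [-0.0, -0.207, -0.978]]
force: [0.1, 1.0, -0.4]
grip_width: 0.0459
gripper_force: 0.0
218 [[0.6376 0.1485 0.1249]
 [0.6644 0.1608 0.1962]
 [0.6801 0.2436 0.3448]]
```

View pics/s7.png

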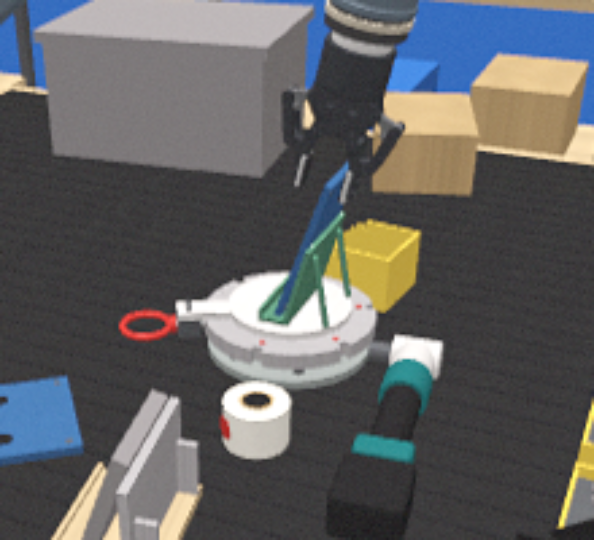

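The panel leans flush on the plate, its foot at (280,310) behind the lip. Opening wider and retreating.

```bash
python3 - <<'E'
from k import *
T=[(np.array([.650,.2058,.225]),Rt(0,10)),(np.array([.653,.2058,.245]),Rt(0,7)),(np.array([.655,.2058,.265]),Rt(0,4)),(np.array([.65,.2058,.29]),Rt(0,2)),(np.array([.60,.2058,.32]),Rt(0,0))]
for t in T: print(reach(*t))
rel(T)
E
```

```text
(array([0.8918, 1.0406, 1.8859]), np.float64(2.6798485652790305e-07))
(array([0.8334, 0.9867, 1.8406]), np.float64(1.4616086119190186e-09))
(array([0.7755, 0.9338, 1.7957]), np.float64(6.3001390770978105e-06))
(array([0.7316, 0.9198, 1.7922]), np.float64(4.361314975831476e-06))
(array([0.5514, 0.6821, 1.7015]), np.float64(5.961897642237091e-10))
[ -0.   -2.5 -20.2] [-0.034 -0.    -0.002]
[ -0.   -3.8 -40.4] [-0.087 -0.    -0.002]
[ -0.   -5.9 -60.4] [-0.139 -0.    -0.002]
[ -0.  -16.  -83.8] [-0.174  0.    -0.002]
[  -0.2  -71.2 -102.8] [-0.209  0.    -0.002]
```

```bash
python3 -m handwheel '[[[0,0,0,0,0,0,85],[0,0,0,0,0,0,85],[0,0,0,0,0,0,85],[0,-1.2,-10,-0.017,0,0,85],[0,-2.5,-20,-0.034,0,0,85],[0,-3,-30,-0.06,0,0,85],[0,-3.8,-40,-0.087,0,0,85],[0,-5,-50,-0.113,0,0,85],[0,-5.9,-60,-0.139,0,0,85],[0,-16,-84,-0.174,0,0,85]]]' | grep -E "force|pos|time"; python3 -m handwheel '[[[0,-5,-15,0,0,0,85],[0,-30,-25,0,0,0,85],[0,-60,-30,0,0,0,85],[0,-60,-30,0,0,0,85],[0,-60,-30,0,0,0,85],[0,-60,-30,0,0,0,85]]]' | grep -E "force|pos|time"; python3 - <<'E'
from h import *
p,d=capture("scene"); w=cloud(d,calibration("scene")); q=w[mask(p,100,120,90)]; q=q[(q[:,2]>.1)&(q[:,2]<.36)&(abs(q[:,0]-.63)<.08)&(abs(q[:,1]-.2)<.09)]
print(len(q),np.percentile(q,[1,50,99],axis=0)); cc=q.mean(0); n=np.linalg.svd(q-cc)[2][2]; print("normal",n)
i=cv2.resize(p[100:290,250:430],None,fx=3,fy=3); cv2.imwrite("pics/s8.png",i)
k=w[130:180,300:350][(mask(p,0,8)|mask(p,172,180))[130:180,300:350]]; print("ring",np.nanmedian(k,0))
E
```

```text
time_s: 24.2
eef_pos: [0.6498, 0.2056, 0.2897]
force: [0.4, 0.6, 0.3]
gripper_force: 0.0
time_s: 24.95
eef_pos: [0.5918, 0.2059, 0.3218]
force: [-0.5, 0.1, -0.4]
gripper_force: 0.0
301 [[0.6331 0.1485 0.1064]
 [0.6663 0.1761 0.202 ]
 [0.6797 0.2612 0.344 ]]
normal [ 0.9853 -0.083  -0.1495]
ring [0.4514 0.1418 0.0389]
```

View pics/s8.png

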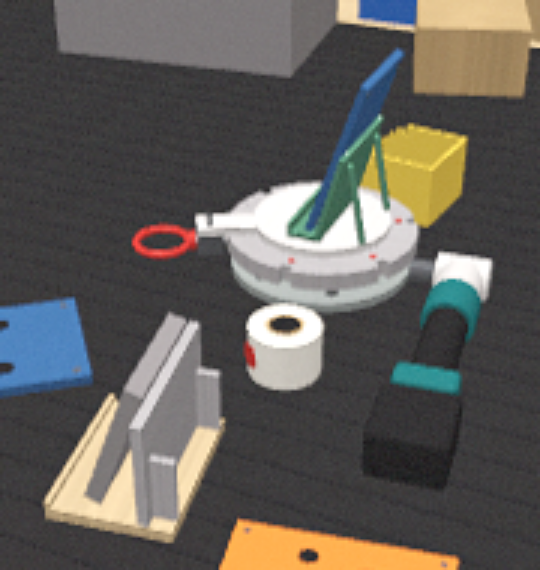

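The panel leans squarely on the easel at (350,140). Both greys lean in the rack, the bystanders are untouched, and the gripper is clear.

```bash
python3 -c "
from bench import *
print(finish_job())"
```

```text
the job is handed in; nothing more can be done
None
```

I handed the job in at about 25 s: the easel is turned one notch and locked with its pin home, and the blue panel leans flat on the back plate in the middle of the ledge. Both grey panels are still leaning in the rack, and the drill, roll and bin were not touched; the hand-in gave no verdict.

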